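# Sort the measured parts into their trays

### The arm

A 7-joint arm with a two-finger parallel gripper is mounted at the origin on the work surface. World frame = base frame: x ahead of the robot, y to its left, z up, the work surface at z = 0. Lengths are in m, angles in rad, forces in N, time in s.
With the tool pointing down it reaches from about 0.425 to 0.875 m from the base axis. Payload 9.9 kg.
Tool frame: the origin (TCP) lies at the very end of the fingers, on their centre line; the grasp point (between the pads) lies 19 mm behind it; z points along the fingers, y is the line along which they close (so a half turn about z gives the same grasp; the last joint's range is limited). The gripper opens to 85 mm and grips with 20 to 120 N. Pads are 22 mm wide; open, the fingers measure 114 mm over their backs; the gripper's body (76 mm by 85 mm) begins 54 mm behind the grasp point. The pads swing forward as they close: fully open they stand 13 mm farther back than shut.
Start: joints at [1.024, 0.576, 0.025, 1.437, -0.015, 1.129, -0.057], TCP at [0.301, -0.604, 0.231] pointing down, gripper open.
Joint ranges: [-2.76, 2.76], [-0.34, 2.15], [-1.52, 1.57], [0.19, 2.46], [-1.09, 4.23], [0.17, 1.99], [-2.82, 2.82]. Speed limits (rad/s): [2.22, 2.22, 3.01, 3.01, 3.14, 3.14, 3.14].

### API

Orientations are given as a unit quaternion [w, x, y, z].
In Python, from station import ctrl gives the robot as it stands.
- The arm moves only by the shell command python3 -m pendant 'ROWS' [FORCE]. ROWS is JSON, one flat list of numbers, 7 for each row, row after row: the shift along the world's x, y, z in m, then the turn, a rotation vector about the world's x, y, z in rad, then the closure, from -1 (fully open) to 1 (shut). A call has 1 to 12 rows; each row shifts and turns the commanded pose from where the row before left it; what a row does not reach is not made up. A row lasts 1/12 s, in which the tool goes at most 41.7 mm and 7.16 degrees, less where a joint would pass 70% of its speed; a pose out of reach is approached as far as the arm can. A call is refused whole if a number of a shift passes 0.0417 or a number of a turn 0.125, either way. A call with a gripper value outside its range is refused whole. The fingers move at their own pace and stop on an object; FORCE is the grip in N (left out, the last holds). Time passes only in rows, so rows that do not move let the fingers close. It gives the time, the measured TCP pose, the force, the opening and the grip force at its end, in the units of the state.
- ctrl.read_state(): the state, without advancing time (a new reading comes with each control period).
- ctrl.grab_frame(name): name is "side" or "top"; returns a dict with "img" (420x560x3 uint8, blue, green, red), "range_z" (420x560 float32, m along the optical axis (not along the pixel's ray), 0 where there is no reading), "vfov" (degrees; the focal length in pixels is half the picture's height over the tangent of half this angle, whatever the lens; pixels are square), "cx", "cy" (the principal point, pixels), "k1" (the pictures are not rectified: a ray, as slopes to the right and down, at radius r is drawn at 1 + k1 r^2 times it, then the intrinsics apply), "R" (3x3) and "t" (3): a world point X has camera coordinates R X + t. Camera axes: x right, y down, z forward; pixel columns grow to the right and rows downward; lengths in m; the calibration is good to about 2 mm. A picture is of the moment at which its call begins.
- ctrl.finish_job(): hands the job in; it is judged then, once.
The state is a dict: "time_s": time; "joint_pos": joint angles; "joint_vel": joint speeds; "joint_torque": joint torques, N m; "tcp_pos": TCP position; "ee_rot": TCP orientation; "ft_force": force on the tool from outside, world axes, zero at the start; "wrist_torque": the same for the moment, N m; "grip_width": finger opening in m; "grip_force": force on a finger pad.
Only numpy, scipy, OpenCV 4.12 (cv2) and the standard library are available. Lean on these libraries where they do the work, as an engineer would, in place of code of your own. Each camera call takes 0.05 s, during which the arm holds its last target. There are 200 camera calls.

### The job

The five steel parts have been measured and must be put away by kind: lay both spindles lengthwise in the long narrow tray, stand both U-shaped clevis blocks upright in the wide tray, and lay the collar flat in the middle of the round dish. Set each part down on its tray's floor rather than dropping it, nothing lying on top of anything else, and leave the loupe and the oil jar standing where they are.

Things in the scene. Friction and masses are not known exactly. Their poses are not given: they have to be found in the camera images.
- long_spindle: Steel spindle lying down, mm: 80 long: a square middle 20 x 20 and 44 long, with a round journal 14 diameter, 18 long at each end. Origin at its very centre (10 above its support); x along its length, z up at the start. Grip across the square middle (20 wide, along its y). About 170 g. Starts at one of seven shuffled places mid-bench, 0.42 to 0.58 m ahead.
- short_spindle: Steel spindle lying down, mm: 60 long: a square middle 16 x 16 and 30 long, with a round journal 10 diameter, 15 long at each end. Origin at its very centre (8 above its support); x along its length, z up at the start. Grip across the square middle (16 wide, along its y). About 80 g. Starts at one of seven shuffled places mid-bench, 0.42 to 0.58 m ahead.
- big_clevis: Steel U-shaped clevis block standing on its base, open slot upward, mm: 46 long (x), 34 wide (y), 36 high; base 12 thick, slot 14 wide between the two uprights, running along y. Origin at the centre of its underside, z up. Grip across its y (34). About 320 g. Starts at one of seven shuffled places mid-bench, 0.42 to 0.58 m ahead.
- small_clevis: Steel U-shaped clevis block like the big one but, in mm, 34 long (x), 28 wide (y), 26 high; base 10 thick, slot 10 wide running along y. Origin at the centre of its underside, z up. Grip across its y (28). About 150 g. Starts at one of seven shuffled places mid-bench, 0.42 to 0.58 m ahead.
- collar: Steel ring (shaft collar) lying flat, mm: 50 outside diameter, 26 bore, 18 high. Origin at the centre of its underside, z up. Grip across the outside. About 200 g. Starts at one of seven shuffled places mid-bench, 0.42 to 0.58 m ahead.
- long_tray: Long narrow open rectangular pale grey tray, mm: 196 (x) x 92 (y) outside, 18 high, walls and floor 4 thick. Origin at the centre of its underside, inner floor 4 above it; its long x axis lies roughly sideways (world y), up to 12 degrees off. Fixed, does not slide; left of, right of or beyond the parts (trays trade places).
- wide_tray: Wide, nearly square open rectangular pale grey tray, mm: 150 (x) x 120 (y) outside, 18 high, walls and floor 4 thick. Origin at the centre of its underside, inner floor 4 above it; its longer x axis lies roughly sideways (world y), up to 12 degrees off. Fixed, does not slide; left of, right of or beyond the parts (trays trade places).
- round_dish: Round open pale grey dish, mm: 132 outside diameter, 18 high, wall and floor 4 thick. Origin at the centre of its underside, inner floor 4 above it. Fixed, does not slide; left of, right of or beyond the parts (trays trade places).
- loupe: Black waisted magnifier loupe with a pale lens and silver band standing on the bench among the parts, 38 mm diameter, 34 mm high, loose, 80 g. Origin at the centre of its underside. Not part of the job: leave it standing where it is.
- oil_jar: Small amber glass jar with a white cap standing among the parts, 38 mm diameter, 52 mm high, loose, 90 g. Origin at the centre of its underside. Not part of the job: leave it standing where it is.
Things that resemble listed ones, but are neither listed nor needed, are in the scene too. What is shaped like the long_spindle but purple is not meant. Leave any black look-alike of the short_spindle alone.

How it is judged:
At the end, for the whole second after the job is handed in: Each part rests released on its own tray's floor (height within 3 mm): spindles within 20 degrees of the long tray's length, clevises upright within 7 degrees in the wide tray, collar flat in the round dish within 45 mm of its centre; loupe and oil jar upright within 20 mm of their start (x of long_spindle in the frame of long_tray between -0.094 and 0.094 m and y of long_spindle in the frame of long_tray between -0.042 and 0.042 m and z of long_spindle in the frame of long_tray between 0.011 and 0.0175 m and angle between the x axis of each of long_spindle, short_spindle and the x axis of long_tray, either way round below 0.35 rad and linear speed of each of long_spindle, short_spindle, big_clevis, small_clevis, collar below 0.02 m/s and angular speed of each of long_spindle, short_spindle, big_clevis, small_clevis, collar below 0.3 rad/s and contact force between the fingers and long_spindle below 0.1 N and x of short_spindle in the frame of long_tray between -0.094 and 0.094 m and y of short_spindle in the frame of long_tray between -0.042 and 0.042 m and z of short_spindle in the frame of long_tray between 0.009 and 0.0155 m and contact force between the fingers and short_spindle below 0.1 N and x of big_clevis in the frame of wide_tray between -0.071 and 0.071 m and y of big_clevis in the frame of wide_tray between -0.056 and 0.056 m and z of big_clevis in the frame of wide_tray between 0.001 and 0.0075 m and angle between each of big_clevis, small_clevis, collar's own z axis and vertical below 0.12 rad and contact force between the fingers and big_clevis below 0.1 N and x of small_clevis in the frame of wide_tray between -0.071 and 0.071 m and y of small_clevis in the frame of wide_tray between -0.056 and 0.056 m and z of small_clevis in the frame of wide_tray between 0.001 and 0.0075 m and contact force between the fingers and small_clevis below 0.1 N and horizontal distance between collar and round_dish below 0.045 m and z of collar in the frame of round_dish between 0.001 and 0.0075 m and contact force between the fingers and collar below 0.1 N and distance of each of loupe, oil_jar from where it was at the start of the episode below 0.02 m and angle between each of loupe, oil_jar's own z axis and vertical below 0.2 rad); the robot touches nothing.
It fails at once if a part is dropped or thrown into its tray (it comes within 15 mm of the tray's floor faster than 0.5 m/s) ((x of long_spindle in the frame of long_tray between -0.094 and 0.094 m and y of long_spindle in the frame of long_tray between -0.042 and 0.042 m and z of long_spindle in the frame of long_tray below 0.029 m and linear speed of long_spindle above 0.5 m/s) or (x of short_spindle in the frame of long_tray between -0.094 and 0.094 m and y of short_spindle in the frame of long_tray between -0.042 and 0.042 m and z of short_spindle in the frame of long_tray below 0.027 m and linear speed of short_spindle above 0.5 m/s) or (x of big_clevis in the frame of wide_tray between -0.071 and 0.071 m and y of big_clevis in the frame of wide_tray between -0.056 and 0.056 m and z of big_clevis in the frame of wide_tray below 0.019 m and linear speed of big_clevis above 0.5 m/s) or (x of small_clevis in the frame of wide_tray between -0.071 and 0.071 m and y of small_clevis in the frame of wide_tray between -0.056 and 0.056 m and z of small_clevis in the frame of wide_tray below 0.019 m and linear speed of small_clevis above 0.5 m/s) or (horizontal distance between collar and round_dish below 0.045 m and z of collar in the frame of round_dish below 0.019 m and linear speed of collar above 0.5 m/s)).
It fails at once if the loupe is pushed more than 20 mm or tipped over (distance of loupe from where it was at the start of the episode above 0.02 m or angle between loupe's own z axis and vertical above 0.4 rad).
It fails at once if the oil jar is pushed more than 20 mm or tipped over (distance of oil_jar from where it was at the start of the episode above 0.02 m or angle between oil_jar's own z axis and vertical above 0.4 rad).
It also fails if it takes over 125 s, if anything falls off the work surface, if the arm or the gripper's body presses on something with over 40 N, if the wrist force passes 120 N, or if a joint passes its speed limit or range.

## Working session

There is one attempt and no reset: what is moved stays moved. The work goes in short steps, Python scripts to look and compute and a shell command to move; the robot and the scene stay as the last step left them, time stands still between calls to the robot, and variables do not carry over. Pictures are saved under pics/ and viewed, at most 14 in all, crops included, and the job is handed in when it is done.

```bash
mkdir -p pics; cat > h.py <<'E'
import numpy as np,cv2
from station import ctrl
def grab(n):
    f=ctrl.grab_frame(n); return f
def K(f):
    h=f["img"].shape[0]; fl=h/2/np.tan(np.radians(f["vfov"])/2); return fl
def slopes(f,uv):
    uv=np.atleast_2d(np.asarray(uv,float)); d=(uv-[f["cx"],f["cy"]])/K(f); s=d.copy()
    for _ in range(20): s=d/(1+f["k1"]*(s**2).sum(1,keepdims=True))
    return s
def plane(f,uv,z):
    s=slopes(f,uv); d=np.c_[s,np.ones(len(s))]@f["R"]; c=-f["R"].T@f["t"]
    return c+d*((z-c[2])/d[:,2])[:,None]
def cloud(f):
    h,w=f["range_z"].shape; v,u=np.mgrid[:h,:w]; s=slopes(f,np.c_[u.ravel(),v.ravel()])
    z=f["range_z"].ravel()[:,None]; P=(np.c_[s,np.ones(len(s))]*z-f["t"])@f["R"]
    P[z[:,0]==0]=np.nan
    return P.reshape(h,w,3)
E
python3 - <<'E'
from h import *
import pickle
for n in("top","side"):
    f=grab(n); cv2.imwrite(f"pics/{n}0.png",f["img"]); pickle.dump(f,open(n+"0.pkl","wb"))
    print(n,f["vfov"],f["k1"],-f["R"].T@f["t"],f["R"][2])
s=ctrl.read_state(); print(s["tcp_pos"],s["ee_rot"],s["grip_width"],s["time_s"])
E
```

```text
top 51.49229600703526 -0.11041348380768454 [ 4.08831255e-01 -2.10574769e-04  9.52547855e-01] [ 0.1121077  -0.00205576 -0.99369394]
side 42.157934382160114 0.06786401298415365 [-0.11268557  0.67965454  0.66083237] [ 0.54709071 -0.6184259  -0.56412868]
[ 0.3011863  -0.60362578  0.23054423] [-7.10507017e-04  9.73339942e-01  2.29366101e-01 -2.10363589e-04] 0.08546279860919236 0.1
```

View pics/top0.png

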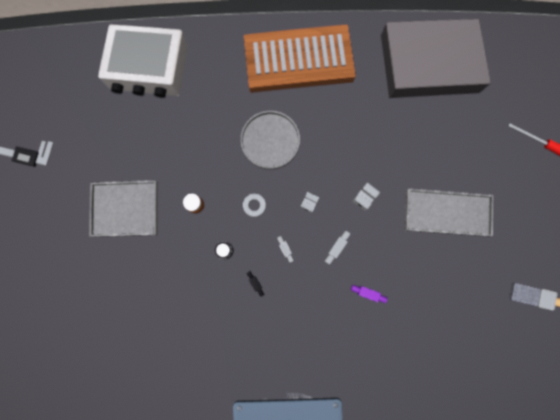

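View pics/side0.png

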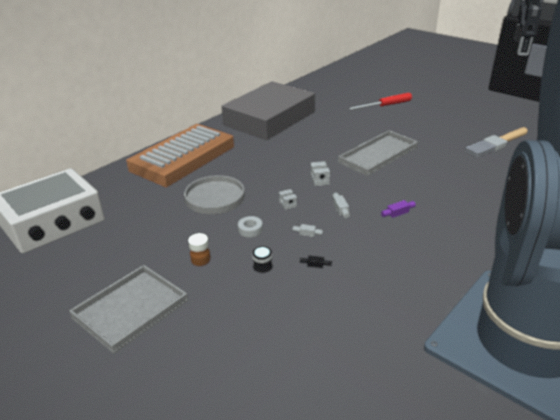

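The top view shows the wide tray at (123,208), long tray at (450,213), dish at (270,140), collar at (254,205), small clevis at (310,202), big clevis at (367,196), short spindle at (285,249), long spindle at (338,247), jar at (193,204) and loupe at (224,251). The black and purple look-alikes are at (255,284) and (370,294). The side view agrees.

```bash
cat > meas.py <<'E'
from h import *
import pickle,sys
f=pickle.load(open("top0.pkl","rb")); g=f["img"].astype(int); P=cloud(f)
I={"collar":(254,205,.018),"small":(310,202,.026),"big":(367,196,.036),"short":(285,249,.013),"long":(338,247,.016)}
hsv=cv2.cvtColor(f["img"],cv2.COLOR_BGR2HSV)
def blob(m,u,v):
    n,l,s,c=cv2.connectedComponentsWithStats(m.astype(np.uint8)); 
    ds=[np.hypot(*(c[i]-[u,v])) if s[i,4]>30 else 1e9 for i in range(n)]; ds[0]=1e9
    return l==int(np.argmin(ds))
def show(n,m,z):
    v,u=np.nonzero(m); ph=m&True; X=P[ph]; 
    c,_=cv2.findContours(m.astype(np.uint8),0,2); c=max(c,key=cv2.contourArea)[:,0]
    W=plane(f,c,z)[:,:2]*1000
    r=cv2.minAreaRect(W.astype(np.float32)); b=cv2.boxPoints(r)
    e=b[1]-b[0]; e2=b[2]-b[1]; L=e if np.hypot(*e)>np.hypot(*e2) else e2
    cen=plane(f,np.c_[u,v],z).mean(0)*1000
    print(n,"rect",np.round(r[0],1),"size",np.round(sorted(r[1]),1),"long-ang",round(np.degrees(np.arctan2(L[1],L[0]))%180,1),"centroid",np.round(cen[:2],1),"zmax",np.round(np.nanpercentile(X[:,2],[5,50,95])*1000,1))
for n,(u,v,z) in I.items():
    m=cv2.inRange(hsv,(0,0,95),(180,80,255)); w=np.zeros_like(m); w[v-22:v+23,u-22:u+23]=255
    show(n,blob((cv2.morphologyEx(m&w,cv2.MORPH_CLOSE,np.ones((5,5))))>0,u,v),z)
for n,(u,v) in {"wide":(123,208),"long_tray":(450,213),"dish":(270,140),"jar":(193,204),"loupe":(224,251)}.items():
    m=(P[:,:,2]>(.011 if n not in("jar","loupe") else .008)); w=np.zeros(m.shape,bool); w[v-50:v+50,u-60:u+60]=1
    if n in("jar","loupe"): w[:]=0; w[v-20:v+20,u-20:u+20]=1
    else: 
        m=(P[:,:,2]>.010)&(P[:,:,2]<.03)
    show(n+" depth",blob(cv2.morphologyEx((m&w).astype(np.uint8),cv2.MORPH_CLOSE,np.ones((3,3)))>0,u,v),.018 if n not in("jar","loupe") else .03)
    m=cv2.inRange(hsv,(0,0,58),(180,80,255))*w
    if n not in("jar","loupe"): show(n+" colour",blob(cv2.morphologyEx(m.astype(np.uint8),cv2.MORPH_CLOSE,np.ones((5,5)))>0,u,v),.018)
cv2.imwrite("pics/crop0.png",cv2.resize(f["img"][165:310,160:400],None,fx=3.3,fy=3.3,interpolation=cv2.INTER_CUBIC))
E
python3 meas.py
```

```text
collar rect [534.3  56.9] size [54.6 56.4] long-ang 88.3 centroid [534.5  57.5] zmax [-2.  15.9 19.6]
small rect [536.3 -62.6] size [36.5 43.8] long-ang 151.7 centroid [536.6 -62.9] zmax [-1.6 16.1 27.6]
big rect [ 543.2 -184.1] size [43.9 58.6] long-ang 140.5 centroid [ 543.9 -184.5] zmax [-1.7 26.6 37.9]
short rect [436.8  -7.2] size [25.1 68.3] long-ang 24.8 centroid [436.7  -7.3] zmax [-2.2  9.6 17.3]
long rect [ 436.3 -120.6] size [29.2 88.8] long-ang 144.0 centroid [ 436.7 -120.2] zmax [-2.1 16.5 21.8]
wide depth rect [535.2 347.4] size [120.4 151.7] long-ang 90.2 centroid [536.6 348.7] zmax [10.3 16.4 19.4]
wide colour rect [539.5 351.6] size [223.  278.9] long-ang 88.8 centroid [537.  347.7] zmax [-3.2  0.3  9.3]
long_tray depth rect [ 504.1 -371.4] size [ 92.7 196.7] long-ang 84.4 centroid [ 504.9 -376.1] zmax [10.1 17.1 20.3]
long_tray colour rect [ 506.7 -376.3] size [222.8 279.6] long-ang 87.7 centroid [ 504.4 -372.2] zmax [-2.4  1.1 10.8]
dish depth rect [678.7  19.4] size [130.1 130.4] long-ang 88.2 centroid [682.1  19.6] zmax [11.  16.8 20.2]
dish colour rect [680.5  20.4] size [227.  268.6] long-ang 88.2 centroid [678.6  19.5] zmax [-3.   0.2  6.2]
jar depth rect [540.1 186.8] size [36.  44.3] long-ang 52.0 centroid [540.  186.5] zmax [16.2 50.3 53.2]
loupe depth rect [437.9 124.6] size [34.7 35.8] long-ang 133.8 centroid [437.9 124.6] zmax [29.8 33.5 36.6]
```

View pics/crop0.png

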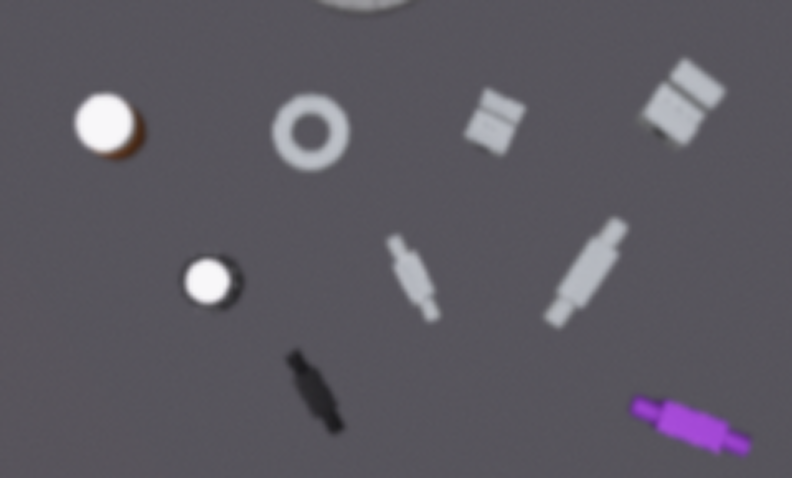

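The crop confirms both clevis slots run perpendicular to the long axes I measured. One refinement from depth (top faces only), then I move.

```bash
cat >> meas.py <<'E'
print("--- top faces")
for n,(u,v,z) in I.items():
    zt={"short":.016,"long":.020}.get(n,z)
    m=np.abs(P[:,:,2]-zt)<(.005 if n in("short","long") else .007); w=np.zeros(m.shape,bool); w[v-22:v+23,u-22:u+23]=1
    m&=w&(cv2.inRange(hsv,(0,0,95),(180,80,255))>0)
    show(n,cv2.morphologyEx(blob(cv2.morphologyEx(m.astype(np.uint8),cv2.MORPH_CLOSE,np.ones((5,5)))>0,u,v).astype(np.uint8),cv2.MORPH_OPEN,np.ones((3,3)))>0,zt)
E
python3 meas.py | sed -n '/---/,$p'
```

```text
--- top faces
collar rect [534.2  56.8] size [45.9 47.8] long-ang 88.3 centroid [534.2  57. ] zmax [13.8 17.5 19.8]
small rect [536.3 -62.6] size [26.9 35.9] long-ang 151.7 centroid [536.4 -62.7] zmax [ 9.  24.9 28.3]
big rect [ 533.9 -177.4] size [22. 34.] long-ang 57.0 centroid [ 543.9 -185.3] zmax [13.2 35.5 38.3]
short rect [435.6  -8.3] size [15.6 51.8] long-ang 26.9 centroid [436.4  -7.8] zmax [ 8.5 15.3 18.3]
long rect [ 436.8 -120.1] size [20.5 78.8] long-ang 143.0 centroid [ 437.5 -120.5] zmax [14.3 19.2 22.3]
```

```bash
python3 -m pendant '[0.008,0.0285,-0.005,0,0,0.12,-1, 0.008,0.0285,-0.005,0,0,0.12,-1, 0.008,0.0285,-0.005,0,0,0.12,-1, 0.008,0.0285,-0.005,0,0,0.12,-1, 0.008,0.0285,-0.005,0,0,0.12,-1, 0.008,0.0285,-0.005,0,0,0.12,-1, 0.008,0.0285,-0.005,0,0,0.12,-1, 0.008,0.0285,-0.005,0,0,0.12,-1, 0.008,0.0285,-0.005,0,0,0.12,-1, 0.008,0.0285,-0.005,0,0,0.12,-1, 0.008,0.0285,-0.005,0,0,0.12,-1, 0.008,0.0285,-0.005,0,0,0.12,-1]' 40; python3 -m pendant '[0.008,0.0285,-0.01,0,0,0.12,-1, 0.008,0.0285,-0.01,0,0,0.12,-1, 0.008,0.0285,-0.01,0,0,0.12,-1, 0.008,0.0285,-0.01,0,0,0.12,-1, 0.008,0.0285,-0.01,0,0,0.12,-1, 0,0,0,0,0,0,-1, 0,0,0,0,0,0,-1]'
cat > st.py <<'E'
from station import ctrl
import sys,numpy as np
from scipy.spatial.transform import Rotation as R
s=ctrl.read_state(); q=s["ee_rot"]; M=R.from_quat([q[1],q[2],q[3],q[0]]).as_matrix()
a=np.degrees(np.arctan2(M[1,1],M[0,1])); print("t",round(s["time_s"],2),"tcp",np.round(1000*s["tcp_pos"],1),"yang",round(a,1),"tilt",np.round(M[:,2],3),"w",round(s["grip_width"]*1000,1),"gf",round(s["grip_force"],1),"ft",np.round(s["ft_force"],1),"q",np.round(s["joint_pos"],2))
if len(sys.argv)>1:
    x,y,z,t=map(float,sys.argv[1:5]); d=(t-a+90)%180-90
    # level the tool as well as turning it
    t=np.radians(a+d); Y=np.array([np.cos(t),np.sin(t),0]); Z=np.array([0,0,-1.]); T=np.c_[np.cross(Y,Z),Y,Z]
    print("go",np.round([x,y,z]-1000*s["tcp_pos"],1),"turn",np.round(R.from_matrix(T@M.T).as_rotvec(),3),"deg",round(d,1))
E
python3 st.py 437 -120 4 53.5
```

```text
time_s: 1.1
tcp_pos: [0.3973, -0.2606, 0.171]
ee_rot: [-0.0, 0.578, 0.816, -0.0]
ft_force: [0.5, -0.3, -0.5]
grip_width: 0.0855
grip_force: 0.0
time_s: 1.68
tcp_pos: [0.4373, -0.118, 0.1208]
ee_rot: [-0.001, 0.313, 0.95, 0.0]
ft_force: [0.2, -0.4, -0.6]
grip_width: 0.0855
grip_force: 0.0
t 1.68 tcp [ 437.3 -118.   120.8] yang 53.6 tilt [-0.001  0.001 -1.   ] w 85.5 gf 0.0 ft [ 0.2 -0.4 -0.6] q [ 0.56  0.44 -0.55  2.13  0.37  0.66  0.69]
go [  -0.3   -2.  -116.8] turn [-0.001 -0.001 -0.001] deg -0.1
```

```bash
python3 -m pendant '[0,-0.002,-0.03,0,0,0,-1, 0,0,-0.03,0,0,0,-1, 0,0,-0.03,0,0,0,-1, 0,0,-0.02,0,0,0,-1, 0,0,-0.006,0,0,0,-1, 0,0,0,0,0,0,1, 0,0,0,0,0,0,1, 0,0,0,0,0,0,1, 0,0,0,0,0,0,1, 0,0,0,0,0,0,1, 0,0,0,0,0,0,1, 0,0,0,0,0,0,1]' 40;  python3 st.py
```

```text
time_s: 2.68
tcp_pos: [0.4382, -0.1217, 0.0064]
ee_rot: [0.001, 0.314, 0.949, 0.0]
ft_force: [-0.8, -0.2, 11.5]
grip_width: 0.0189
grip_force: 39.0
t 2.68 tcp [ 438.2 -121.7    6.4] yang 53.4 tilt [ 0.002 -0.001 -1.   ] w 18.9 gf 39.0 ft [-0.8 -0.2 11.5] q [ 0.4   0.63 -0.34  2.23  0.6   0.36  0.49]
```

```bash
python3 -m pendant '[0,0,0.01,0,0,0,1, 0,0,0.02,0,0,0,1, 0,0,0.03,0,0,0,1, 0,0,0.03,0,0,0,1, 0,0,0.02,0,0,0,1, 0,0,0,0,0,0,1, 0,0,0,0,0,0,1]';  python3 st.py 504 -415 120 174.4; python3 - <<'E'
from h import *
f=grab("side"); s=ctrl.read_state(); X=np.array(s["tcp_pos"]); c=f["R"]@X+f["t"]; p=c[:2]/c[2]; uv=p*(1+f["k1"]*(p@p))*K(f)+[f["cx"],f["cy"]]; print(uv)
u,v=uv.astype(int); u=min(max(u,60),500);v=min(max(v,60),360)
cv2.imwrite("pics/g1.png",cv2.resize(f["img"][v-60:v+60,u-60:u+60],None,fx=4,fy=4))
E
```

```text
time_s: 3.27
tcp_pos: [0.4377, -0.1221, 0.1163]
ee_rot: [0.001, 0.314, 0.949, -0.0]
ft_force: [0.2, -0.4, -2.2]
grip_width: 0.0189
grip_force: 40.3
t 3.27 tcp [ 437.7 -122.1  116.3] yang 53.3 tilt [ 0.002 -0.001 -1.   ] w 18.9 gf 40.3 ft [ 0.2 -0.4 -2.2] q [ 0.57  0.45 -0.55  2.13  0.39  0.65  0.68]
go [  66.3 -292.9    3.7] turn [ 0.002  0.002 -1.029] deg -58.9
[342.84913876 160.37589169]
```

View pics/g1.png

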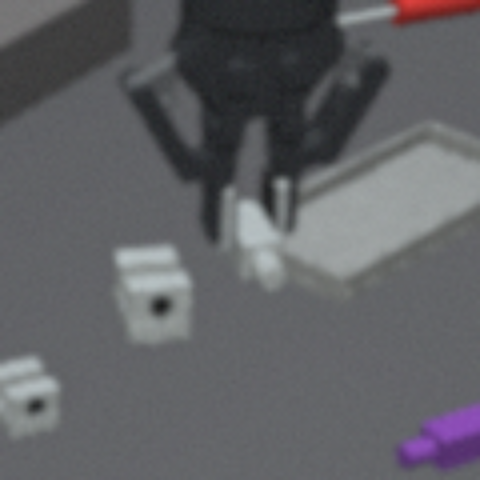

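Spindle is held level between the pads in crop centre (260,240). Carrying it to the long tray.

```bash
python3 -m pendant '[0.007,-0.0325,0,0,0,-0.1143,1, 0.007,-0.0325,0,0,0,-0.1143,1, 0.007,-0.0325,0,0,0,-0.1143,1, 0.007,-0.0325,0,0,0,-0.1143,1, 0.007,-0.0325,0,0,0,-0.1143,1, 0.007,-0.0325,0,0,0,-0.1143,1, 0.007,-0.0325,0,0,0,-0.1143,1, 0.007,-0.0325,0,0,0,-0.1143,1, 0.006,-0.0325,0,0,0,-0.1143,1, 0,0,-0.02,0,0,0,1, 0,0,-0.02,0,0,0,1, 0,0,0,0,0,0,1]';  python3 st.py 500 -415 10.5 174.4
```

```text
time_s: 4.32
tcp_pos: [0.4964, -0.4124, 0.0695]
ee_rot: [-0.004, 0.741, 0.672, -0.001]
ft_force: [-1.1, 1.5, -2.6]
grip_width: 0.0184
grip_force: 40.2
t 4.32 tcp [ 496.4 -412.4   69.5] yang -5.6 tilt [-0.008  0.005 -1.   ] w 18.4 gf 40.2 ft [-1.1  1.5 -2.6] q [ 0.76  0.71 -0.23  1.68  0.21  0.79  0.33]
go [  3.6  -2.6 -59. ] turn [-0.005 -0.008 -0.001] deg -0.0
```

```bash
python3 -m pendant '[0.0015,-0.001,-0.015,0,0,0,1, 0,0,-0.015,0,0,0,1, 0,0,-0.01,0,0,0,1, 0,0,-0.008,0,0,0,1, 0,0,-0.003,0,0,0,1, 0,0,0,0,0,0,1, 0,0,0,0,0,0,1]';  python3 st.py 500 -415 10.5 174.4
python3 -m pendant '[0,0,-0.002,0,0,0,1, 0,0,-0.002,0,0,0,1, 0,0,0,0,0,0,1]';  python3 st.py 500 -415 10.5 174.4
```

```text
time_s: 4.9
tcp_pos: [0.5011, -0.415, 0.0247]
ee_rot: [0.0, 0.74, 0.672, -0.0]
ft_force: [0.9, 0.0, -1.9]
grip_width: 0.0191
grip_force: 40.3
t 4.9 tcp [ 501.1 -415.    24.7] yang -5.5 tilt [ 0. -0. -1.] w 19.1 gf 40.3 ft [ 0.9  0.  -1.9] q [ 0.75  0.77 -0.22  1.7   0.23  0.7   0.31]
go [ -1.1   0.  -14.2] turn [ 0.     0.    -0.001] deg -0.1
time_s: 5.15
tcp_pos: [0.5009, -0.4151, 0.0204]
ee_rot: [0.0, 0.74, 0.672, 0.0]
ft_force: [0.5, -0.2, -1.7]
grip_width: 0.0193
grip_force: 40.3
t 5.15 tcp [ 500.9 -415.1   20.4] yang -5.5 tilt [ 0. -0. -1.] w 19.3 gf 40.3 ft [ 0.5 -0.2 -1.7] q [ 0.75  0.77 -0.21  1.71  0.24  0.69  0.31]
go [-0.9  0.1 -9.9] turn [ 0.     0.    -0.001] deg -0.1
```

```bash
python3 -m pendant '[0,0,-0.003,0,0,0,1, 0,0,-0.003,0,0,0,1, 0,0,-0.0015,0,0,0,1, 0,0,0,0,0,0,1]';  python3 st.py
python3 -m pendant '[0,0,-0.001,0,0,0,1, 0,0,0,0,0,0,1]';  python3 st.py
python3 -m pendant '[0,0,-0.001,0,0,0,1, 0,0,0,0,0,0,1]';  python3 st.py
```

```text
time_s: 5.48
tcp_pos: [0.5006, -0.4148, 0.0122]
ee_rot: [-0.0, 0.74, 0.672, -0.0]
ft_force: [-0.7, -0.0, -2.0]
grip_width: 0.0189
grip_force: 40.3
t 5.48 tcp [ 500.6 -414.8   12.2] yang -5.5 tilt [-0.001  0.001 -1.   ] w 18.9 gf 40.3 ft [-0.7 -0.  -2. ] q [ 0.75  0.78 -0.21  1.71  0.24  0.68  0.31]
time_s: 5.65
tcp_pos: [0.5008, -0.415, 0.0116]
ee_rot: [-0.0, 0.74, 0.672, -0.0]
ft_force: [0.2, -0.1, -1.4]
grip_width: 0.0187
grip_force: 40.3
t 5.65 tcp [ 500.8 -415.    11.6] yang -5.5 tilt [-0.  0. -1.] w 18.7 gf 40.3 ft [ 0.2 -0.1 -1.4] q [ 0.75  0.78 -0.21  1.71  0.24  0.67  0.31]
time_s: 5.82
tcp_pos: [0.5008, -0.415, 0.0107]
ee_rot: [-0.0, 0.74, 0.672, -0.0]
ft_force: [1.0, -0.4, -1.6]
grip_width: 0.019
grip_force: 40.3
t 5.82 tcp [ 500.8 -415.    10.7] yang -5.5 tilt [-0.  0. -1.] w 19.0 gf 40.3 ft [ 1.  -0.4 -1.6] q [ 0.75  0.78 -0.21  1.71  0.24  0.67  0.31]
```

```bash
for i in 1 ; do python3 -m pendant '[0,0,-0.001,0,0,0,1, 0,0,0,0,0,0,1]' ; python3 -m pendant '[0,0,-0.001,0,0,0,1, 0,0,0,0,0,0,1]'; python3 -m pendant '[0,0,-0.001,0,0,0,1, 0,0,0,0,0,0,1]' ; done | egrep 'tcp|ft'
```

```text
tcp_pos: [0.5009, -0.415, 0.0105]
ft_force: [-2.6, 1.7, 5.4]
tcp_pos: [0.5009, -0.415, 0.0105]
ft_force: [-5.0, 3.7, 14.5]
tcp_pos: [0.5009, -0.415, 0.0104]
ft_force: [-7.5, 5.5, 25.1]
```

```bash
python3 -m pendant '[0,0,0.0025,0,0,0,1, 0,0,0,0,0,0,0.3, 0,0,0,0,0,0,0.0, 0,0,0,0,0,0,0.0, 0,0,0,0,0,0,0.0, 0,0,0,0,0,0,0.0]'; python3 st.py; python3 -m pendant '[0,0,0.02,0,0,0,0, 0,0,0.04,0,0,0,0, 0,0,0.04,0,0,0,0, 0,0,0.01,0,0,0,-0.4, 0,0,0,0,0,0,-0.4]'|tail -1; python3 st.py 437 -7.5 7 115.5
```

```text
time_s: 6.82
tcp_pos: [0.5008, -0.415, 0.01]
ee_rot: [-0.0, 0.74, 0.672, -0.0]
ft_force: [0.2, -0.4, 0.1]
grip_width: 0.0427
grip_force: 0.0
t 6.82 tcp [ 500.8 -415.    10. ] yang -5.5 tilt [-0.  0. -1.] w 42.7 gf 0.0 ft [ 0.2 -0.4  0.1] q [ 0.75  0.79 -0.21  1.71  0.24  0.67  0.31]
grip_force: 0.0
t 7.23 tcp [ 502.8 -416.4  124.3] yang -5.6 tilt [ 0.005 -0.004 -1.   ] w 59.9 gf 0.0 ft [ 0.1 -0.7 -0.1] q [ 0.77  0.65 -0.25  1.63  0.19  0.88  0.35]
go [ -65.8  408.9 -117.3] turn [ 0.007  0.003 -1.029] deg -58.9
```

```bash
python3 -m pendant '[-0.006,0.0372,0,0,0,-0.0936,-0.4, -0.006,0.0372,0,0,0,-0.0936,-0.4, -0.006,0.0372,0,0,0,-0.0936,-0.4, -0.006,0.0372,0,0,0,-0.0936,-0.4, -0.006,0.0372,0,0,0,-0.0936,-0.4, -0.006,0.0372,0,0,0,-0.0936,-0.4, -0.006,0.0372,0,0,0,-0.0936,-0.4, -0.006,0.0372,0,0,0,-0.0936,-0.4, -0.006,0.0372,0,0,0,-0.0936,-0.4, -0.006,0.0372,0,0,0,-0.0936,-0.4, -0.006,0.0372,0,0,0,-0.0936,-0.4, 0,0,0,0,0,0,-0.4]' >/dev/null;python3 -m pendant '[0,0,0,0,0,0,-0.4, 0,0,0,0,0,0,-0.4]'>/dev/null; python3 st.py 437 -7.5 7 115.5
```

```text
t 8.4 tcp [434.6  -6.  119.9] yang -64.4 tilt [-0.001 -0.001 -1.   ] w 60.0 gf 0.0 ft [ 1.1 -0.3 -0.4] q [-0.13  0.39  0.05  2.19 -0.04  0.57 -1.18]
go [   2.4   -1.5 -112.9] turn [ 0.001 -0.001 -0.002] deg -0.1
```

```bash
python3 -m pendant '[0.0024,-0.0015,-0.03,0,0,0,-0.4, 0,0,-0.03,0,0,0,-0.4, 0,0,-0.03,0,0,0,-0.4, 0,0,-0.02,0,0,0,-0.4, 0,0,-0.003,0,0,0,-0.4, 0,0,0,0,0,0,0.2, 0,0,0,0,0,0,1, 0,0,0,0,0,0,1, 0,0,0,0,0,0,1, 0,0,0,0,0,0,1, 0,0,0,0,0,0,1, 0,0,0,0,0,0,1]' 40 >/dev/null;  python3 st.py; python3 -m pendant '[0,0,0.01,0,0,0,1, 0,0,0.02,0,0,0,1, 0,0,0.03,0,0,0,1, 0,0,0.03,0,0,0,1, 0,0,0.02,0,0,0,1, 0,0,0,0,0,0,1]'>/dev/null;  python3 st.py 509 -323 120 174.4
```

```text
t 9.4 tcp [438.1  -7.7   8.6] yang -64.6 tilt [ 0.003 -0.    -1.   ] w 14.4 gf 39.6 ft [-1.4 -1.2  6.8] q [-0.11  0.61  0.02  2.28 -0.05  0.25 -1.17]
t 9.9 tcp [439.4  -7.3 121.6] yang -64.5 tilt [ 0.008  0.001 -1.   ] w 14.6 gf 39.3 ft [-0.5  0.2 -1. ] q [-0.13  0.39  0.05  2.18 -0.04  0.57 -1.17]
go [  69.6 -315.7   -1.6] turn [-0.004  0.007  1.029] deg 58.9
```

```bash
python3 -m pendant '[0.0077,-0.0351,0,0,0,0.1143,1, 0.0077,-0.0351,0,0,0,0.1143,1, 0.0077,-0.0351,0,0,0,0.1143,1, 0.0077,-0.0351,0,0,0,0.1143,1, 0.0077,-0.0351,0,0,0,0.1143,1, 0.0077,-0.0351,0,0,0,0.1143,1, 0.0077,-0.0351,0,0,0,0.1143,1, 0.0077,-0.0351,0,0,0,0.1143,1, 0.0077,-0.0351,0,0,0,0.1143,1, 0,0,-0.02,0,0,0,1, 0,0,-0.02,0,0,0,1, 0,0,0,0,0,0,1]' >/dev/null; python3 -m pendant '[0,0,-0.02,0,0,0,1, 0,0,-0.015,0,0,0,1, 0,0,0,0,0,0,1, 0,0,0,0,0,0,1]'>/dev/null;  python3 st.py 509 -323 15 174.4
```

```text
t 11.23 tcp [ 506.4 -322.5   42.7] yang -5.5 tilt [-0.001  0.    -1.   ] w 14.9 gf 39.3 ft [ 0.1 -0.2  0.4] q [ 0.63  0.69 -0.22  1.83  0.24  0.65  0.17]
go [  2.6  -0.5 -27.7] turn [-0.    -0.001 -0.001] deg -0.1
```

```bash
python3 -m pendant '[0.0026,0,-0.012,0,0,0,1, 0,0,-0.01,0,0,0,1, 0,0,-0.005,0,0,0,1, 0,0,0,0,0,0,1, 0,0,0,0,0,0,1]'; for i in 1; do python3 -m pendant '[0,0,-0.0015,0,0,0,1, 0,0,0,0,0,0,1]'; python3 -m pendant '[0,0,-0.001,0,0,0,1, 0,0,0,0,0,0,1]';  python3 -m pendant '[0,0,-0.001,0,0,0,1, 0,0,0,0,0,0,1]'; done | egrep 'tcp|ft'
```

```text
time_s: 11.65
tcp_pos: [0.5089, -0.323, 0.0149]
ee_rot: [-0.0, 0.741, 0.672, -0.0]
ft_force: [0.4, 0.6, -0.3]
grip_width: 0.0144
grip_force: 39.3
tcp_pos: [0.5093, -0.3233, 0.0139]
ft_force: [0.3, -0.7, -0.1]
tcp_pos: [0.5092, -0.3233, 0.0129]
ft_force: [-0.5, -0.5, -1.0]
tcp_pos: [0.5093, -0.3233, 0.0127]
ft_force: [-1.8, 1.8, 9.4]
```

```bash
python3 -m pendant '[0,0,0,0,0,0,0.3, 0,0,0,0,0,0,0.1, 0,0,0,0,0,0,0.1, 0,0,0,0,0,0,0.1, 0,0,0,0,0,0,0.1]'; python3 -m pendant '[0,0,0.02,0,0,0,0.1, 0,0,0.04,0,0,0,0, 0,0,0.04,0,0,0,-0.6, 0,0,0.01,0,0,0,-0.6, 0,0,0,0,0,0,-0.6, 0,0,0,0,0,0,-0.6]'|tail -1; python3 st.py 544 -185 20 53; python3 - <<'E'
from h import *
f=grab("top"); cv2.imwrite("pics/t1.png",cv2.resize(f["img"][150:270,320:520],None,fx=4,fy=4))
E
```

```text
time_s: 12.57
tcp_pos: [0.5091, -0.3232, 0.0117]
ee_rot: [-0.0, 0.741, 0.672, -0.0]
ft_force: [-0.1, -0.6, -0.4]
grip_width: 0.0382
grip_force: 0.0
grip_force: 0.0
t 13.07 tcp [ 509.3 -323.4  122.3] yang -5.6 tilt [ 0.001 -0.001 -1.   ] w 68.5 gf 0.0 ft [ 0.   0.4 -0.8] q [ 0.65  0.59 -0.26  1.76  0.2   0.82  0.2 ]
go [  34.7  138.4 -102.3] turn [0.000e+00 1.000e-03 1.023e+00] deg 58.6
```

View pics/t1.png

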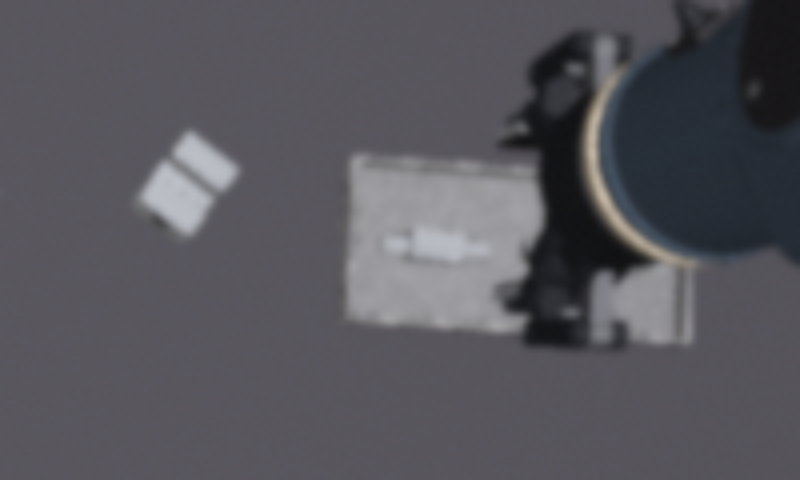

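Short spindle lies in the tray at crop (435,243), along its length; the long one is hidden under the gripper. Next, the big clevis.

```bash
python3 -m pendant '[0.0039,0.0154,0,0,0,0.1136,-0.6, 0.0039,0.0154,0,0,0,0.1136,-0.6, 0.0039,0.0154,0,0,0,0.1136,-0.6, 0.0039,0.0154,0,0,0,0.1136,-0.6, 0.0039,0.0154,0,0,0,0.1136,-0.6, 0.0039,0.0154,0,0,0,0.1136,-0.6, 0.0039,0.0154,0,0,0,0.1136,-0.6, 0.0039,0.0154,0,0,0,0.1136,-0.6, 0.0039,0.0154,0,0,0,0.1136,-0.6, 0,0,-0.02,0,0,0,-0.6, 0,0,0,0,0,0,-0.6, 0,0,0,0,0,0,-0.6]' >/dev/null; python3 st.py 544 -185 8 53
```

```text
t 14.12 tcp [ 542.7 -184.5   99.8] yang 53.0 tilt [-0.004  0.001 -1.   ] w 68.1 gf 0.0 ft [ 0.4 -0.2 -0.9] q [ 0.59  0.62 -0.53  1.85  0.42  0.79  0.76]
go [  1.3  -0.5 -91.8] turn [-0.001 -0.004  0.001] deg 0.0
```

```bash
python3 -m pendant '[0.0013,-0.0005,-0.03,0,0,0,-0.6, 0,0,-0.03,0,0,0,-0.6, 0,0,-0.02,0,0,0,-0.6, 0,0,-0.011,0,0,0,-0.6, 0,0,0,0,0,0,-0.4, 0,0,0,0,0,0,0.2, 0,0,0,0,0,0,1, 0,0,0,0,0,0,1, 0,0,0,0,0,0,1, 0,0,0,0,0,0,1, 0,0,0,0,0,0,1]' 60 >/dev/null;  python3 st.py; python3 -m pendant '[0,0,0.01,0,0,0,1, 0,0,0.02,0,0,0,1, 0,0,0.03,0,0,0,1, 0,0,0.03,0,0,0,1, 0,0,0.02,0,0,0,1, 0,0,0,0,0,0,1]'>/dev/null;  python3 st.py 536 312 120 0
```

```text
t 15.03 tcp [ 546.4 -185.4   12.4] yang 53.0 tilt [ 0.002 -0.001 -1.   ] w 32.4 gf 59.4 ft [-2.2  0.5  8.2] q [ 0.53  0.73 -0.44  1.91  0.52  0.61  0.67]
t 15.53 tcp [ 547.8 -185.4  125.9] yang 53.0 tilt [ 0.007 -0.002 -1.   ] w 32.9 gf 59.5 ft [ 1.   0.5 -4. ] q [ 0.6   0.59 -0.55  1.82  0.4   0.84  0.78]
go [-11.8 497.4  -5.9] turn [ 0.005  0.005 -0.925] deg -53.0
```

```bash
python3 -m pendant '[-0.0008,0.0378,0,0,0,-0.0617,1, -0.0008,0.0378,0,0,0,-0.0617,1, -0.0008,0.0378,0,0,0,-0.0617,1, -0.0008,0.0378,0,0,0,-0.0617,1, -0.0008,0.0378,0,0,0,-0.0617,1, -0.0008,0.0378,0,0,0,-0.0617,1, -0.0008,0.0378,0,0,0,-0.0617,1, -0.0008,0.0378,0,0,0,-0.0617,1, -0.0008,0.0378,0,0,0,-0.0617,1, -0.0008,0.0378,0,0,0,-0.0617,1, -0.0008,0.0378,0,0,0,-0.0617,1, -0.0008,0.0378,0,0,0,-0.0617,1]' >/dev/null; python3 -m pendant '[-0.0008,0.0378,0,0,0,-0.0617,1, -0.0008,0.0378,0,0,0,-0.0617,1, -0.0008,0.0378,0,0,0,-0.0617,1, 0,0,-0.02,0,0,0,1, 0,0,-0.02,0,0,0,1, 0,0,0,0,0,0,1, 0,0,0,0,0,0,1]'>/dev/null;  python3 st.py 536 382 20 0
```

```text
t 17.12 tcp [532.6 380.8  79.5] yang -0.0 tilt [-0.003 -0.003 -1.   ] w 32.7 gf 59.6 ft [ 0.  -0.5 -2.5] q [-0.55  0.7  -0.24  1.65  0.21  0.82 -0.88]
go [  3.4   1.2 -59.5] turn [ 0.003 -0.003  0.001] deg 0.0
```

```bash
python3 -m pendant '[0.003,0.001,-0.015,0,0,0,1, 0,0,-0.02,0,0,0,1, 0,0,-0.014,0,0,0,1, 0,0,-0.006,0,0,0,1, 0,0,-0.002,0,0,0,1, 0,0,0,0,0,0,1, 0,0,0,0,0,0,1]'; (python3 -m pendant '[0,0,-0.0015,0,0,0,1, 0,0,0,0,0,0,1]'; python3 -m pendant '[0,0,-0.0015,0,0,0,1, 0,0,0,0,0,0,1]';  python3 -m pendant '[0,0,-0.001,0,0,0,1, 0,0,0,0,0,0,1]') | egrep 'tcp|ft'
```

```text
time_s: 17.7
tcp_pos: [0.5372, 0.3832, 0.0247]
ee_rot: [0.0, 0.707, 0.707, 0.001]
ft_force: [-0.2, -0.5, -3.4]
grip_width: 0.0329
grip_force: 59.7
tcp_pos: [0.537, 0.3832, 0.023]
ft_force: [-0.1, -0.6, -3.0]
tcp_pos: [0.5366, 0.3829, 0.021]
ft_force: [0.4, 0.1, -3.1]
tcp_pos: [0.5365, 0.3829, 0.0197]
ft_force: [0.7, 0.4, -2.8]
```

```bash
(python3 -m pendant '[0,0,-0.0015,0,0,0,1, 0,0,0,0,0,0,1]'; python3 -m pendant '[0,0,-0.001,0,0,0,1, 0,0,0,0,0,0,1]';  python3 -m pendant '[0,0,-0.001,0,0,0,1, 0,0,0,0,0,0,1]';  python3 -m pendant '[0,0,-0.001,0,0,0,1, 0,0,0,0,0,0,1]') | egrep 'tcp|ft'
```

```text
tcp_pos: [0.5364, 0.3829, 0.018]
ft_force: [-0.1, 0.0, -3.0]
tcp_pos: [0.5365, 0.3828, 0.0171]
ft_force: [0.4, 0.9, -3.1]
tcp_pos: [0.5366, 0.383, 0.0165]
ft_force: [-0.2, 0.0, 0.5]
tcp_pos: [0.5366, 0.383, 0.0164]
ft_force: [-3.4, -2.7, 8.9]
```

```bash
python3 -m pendant '[0,0,0.0005,0,0,0,0.2, 0,0,0,0,0,0,-0.2, 0,0,0,0,0,0,-0.2, 0,0,0,0,0,0,-0.2, 0,0,0,0,0,0,-0.2]' >/dev/null; python3 st.py;  python3 -m pendant '[0,0,0.02,0,0,0,-0.2, 0,0,0.03,0,0,0,-0.2, 0,0,0.04,0,0,0,-0.4, 0,0,0.01,0,0,0,-0.4, 0,0,0,0,0,0,-0.4]'|tail -1; python3 st.py 536.5 -62.7 8 61.7
```

```text
t 19.28 tcp [536.7 383.   15.8] yang -0.0 tilt [ 0.  0. -1.] w 51.5 gf 0.0 ft [-0.4  0.7  0.4] q [-0.56  0.79 -0.22  1.68  0.24  0.7  -0.91]
grip_force: 0.0
t 19.7 tcp [538.4 384.5 119.9] yang -0.1 tilt [ 0.005  0.004 -1.   ] w 59.8 gf 0.0 ft [-0.3  0.1 -0. ] q [-0.54  0.66 -0.25  1.61  0.2   0.89 -0.87]
go [  -1.9 -447.2 -111.9] turn [-0.007  0.003  1.078] deg 61.8
```

```bash
python3 -m pendant '[0,-0.0372,0,0,0,0.09,-0.4, 0,-0.0372,0,0,0,0.09,-0.4, 0,-0.0372,0,0,0,0.09,-0.4, 0,-0.0372,0,0,0,0.09,-0.4, 0,-0.0372,0,0,0,0.09,-0.4, 0,-0.0372,0,0,0,0.09,-0.4, 0,-0.0372,0,0,0,0.09,-0.4, 0,-0.0372,0,0,0,0.09,-0.4, 0,-0.0372,0,0,0,0.09,-0.4, 0,-0.0372,0,0,0,0.09,-0.4, 0,-0.0372,0,0,0,0.09,-0.4, 0,-0.0372,0,0,0,0.09,-0.4]' >/dev/null; python3 -m pendant '[0,0,-0.02,0,0,0,-0.4, 0,0,0,0,0,0,-0.4, 0,0,0,0,0,0,-0.4]'>/dev/null; python3 st.py 536.5 -62.7 8 61.7
```

```text
t 20.95 tcp [535.6 -63.5  94.8] yang 61.8 tilt [-0.002  0.001 -1.   ] w 60.0 gf 0.0 ft [0.1 0.7 0.4] q [ 0.41  0.59 -0.57  1.94  0.46  0.74  0.65]
go [  0.9   0.8 -86.8] turn [-0.001 -0.002 -0.001] deg -0.1
```

```bash
python3 -m pendant '[0.001,0.001,-0.03,0,0,0,-0.4, 0,0,-0.03,0,0,0,-0.4, 0,0,-0.02,0,0,0,-0.4, 0,0,-0.007,0,0,0,-0.4, 0,0,0,0,0,0,-0.2, 0,0,0,0,0,0,0.3, 0,0,0,0,0,0,1, 0,0,0,0,0,0,1, 0,0,0,0,0,0,1, 0,0,0,0,0,0,1, 0,0,0,0,0,0,1]' 50 >/dev/null;  python3 st.py; python3 -m pendant '[0,0,0.01,0,0,0,1, 0,0,0.02,0,0,0,1, 0,0,0.03,0,0,0,1, 0,0,0.03,0,0,0,1, 0,0,0.02,0,0,0,1, 0,0,0,0,0,0,1]'>/dev/null;  python3 st.py 536 313 120 0
```

```text
t 21.87 tcp [538.6 -61.8  10.4] yang 61.9 tilt [ 0.003  0.    -1.   ] w 26.5 gf 50.0 ft [-1.5  2.1  8.1] q [ 0.33  0.71 -0.47  2.    0.59  0.56  0.54]
t 22.37 tcp [539.8 -62.5 123.9] yang 61.8 tilt [ 0.007 -0.001 -1.   ] w 26.5 gf 49.5 ft [ 0.9 -0.2 -0.9] q [ 0.43  0.56 -0.6   1.91  0.43  0.8   0.67]
go [ -3.8 375.5  -3.9] turn [ 0.004  0.006 -1.079] deg -61.8
```

```bash
python3 -m pendant '[0,0.0341,0,0,0,-0.098,1, 0,0.0341,0,0,0,-0.098,1, 0,0.0341,0,0,0,-0.098,1, 0,0.0341,0,0,0,-0.098,1, 0,0.0341,0,0,0,-0.098,1, 0,0.0341,0,0,0,-0.098,1, 0,0.0341,0,0,0,-0.098,1, 0,0.0341,0,0,0,-0.098,1, 0,0.0341,0,0,0,-0.098,1, 0,0.0341,0,0,0,-0.098,1, 0,0.0341,0,0,0,-0.098,1, 0,0,0,0,0,0,1]' >/dev/null; python3 -m pendant '[0,0,-0.02,0,0,0,1, 0,0,-0.02,0,0,0,1, 0,0,0,0,0,0,1, 0,0,0,0,0,0,1]'>/dev/null;  python3 st.py 536 313 16 0
```

```text
t 23.7 tcp [536.9 311.8  78.3] yang 0.1 tilt [-0.002 -0.001 -1.   ] w 26.6 gf 49.5 ft [ 0.5 -1.1 -0.6] q [-0.44  0.67 -0.25  1.75  0.23  0.76 -0.81]
go [ -0.9   1.2 -62.3] turn [ 0.001 -0.002 -0.001] deg -0.1
```

Contact is expected at TCP z of about 14.4.

```bash
python3 -m pendant '[0,0.001,-0.015,0,0,0,1, 0,0,-0.02,0,0,0,1, 0,0,-0.014,0,0,0,1, 0,0,-0.008,0,0,0,1, 0,0,-0.004,0,0,0,1, 0,0,0,0,0,0,1, 0,0,0,0,0,0,1]' | egrep 'tcp|ft'; (python3 -m pendant '[0,0,-0.0015,0,0,0,1, 0,0,0,0,0,0,1]'; python3 -m pendant '[0,0,-0.001,0,0,0,1, 0,0,0,0,0,0,1]';  python3 -m pendant '[0,0,-0.001,0,0,0,1, 0,0,0,0,0,0,1]';  python3 -m pendant '[0,0,-0.001,0,0,0,1, 0,0,0,0,0,0,1]') | egrep 'tcp|ft'
```

```text
tcp_pos: [0.5381, 0.3138, 0.0187]
ft_force: [-0.3, 1.0, -0.9]
tcp_pos: [0.538, 0.3138, 0.017]
ft_force: [0.0, -0.9, -1.5]
tcp_pos: [0.5377, 0.3136, 0.0155]
ft_force: [0.4, -0.5, -1.6]
tcp_pos: [0.5377, 0.3137, 0.0145]
ft_force: [-1.2, -0.8, 1.4]
tcp_pos: [0.5377, 0.3137, 0.0145]
ft_force: [-2.8, -3.0, 13.0]
```

```bash
python3 -m pendant '[0,0,0.0005,0,0,0,0.3, 0,0,0,0,0,0,-0.1, 0,0,0,0,0,0,-0.1, 0,0,0,0,0,0,-0.1, 0,0,0,0,0,0,-0.1]' >/dev/null; python3 st.py;  python3 -m pendant '[0,0,0.02,0,0,0,-0.1, 0,0,0.03,0,0,0,-0.1, 0,0,0.04,0,0,0,-0.8, 0,0,0.01,0,0,0,-0.8, 0,-0.0365,0,0,0,0,-0.8, 0,-0.0365,0,0,0,0,-0.8, 0,-0.0365,0,0,0,0,-0.8, 0,-0.0365,0,0,0,0,-0.8, 0,-0.0365,0,0,0,0,-0.8, 0,-0.0365,0,0,0,0,-0.8, 0,-0.0365,0,0,0,0,-0.8]'>/dev/null; python3 -m pendant '[0,0,-0.02,0,0,0,-0.8, 0,0,0,0,0,0,-0.8, 0,0,0,0,0,0,-0.8]'>/dev/null; python3 st.py 534.3 57 7 0
```

```text
t 25.37 tcp [537.5 313.6  13.6] yang 0.1 tilt [-0. -0. -1.] w 47.0 gf 0.0 ft [ 0.1  0.3 -0.5] q [-0.47  0.75 -0.22  1.79  0.26  0.63 -0.84]
t 26.53 tcp [537.1  58.1  93.4] yang 0.0 tilt [-0.001  0.    -1.   ] w 76.8 gf 0.0 ft [-0.3  0.1  0.2] q [-0.01  0.55 -0.28  1.95  0.23  0.67 -0.43]
go [ -2.8  -1.1 -86.4] turn [-0.    -0.001 -0.001] deg -0.0
```

```bash
python3 -m pendant '[-0.003,-0.001,-0.03,0,0,0,-0.8, 0,0,-0.03,0,0,0,-0.8, 0,0,-0.018,0,0,0,-0.8, 0,0,-0.007,0,0,0,-0.8, 0,0,0,0,0,0,-0.5, 0,0,0,0,0,0,0, 0,0,0,0,0,0,1, 0,0,0,0,0,0,1, 0,0,0,0,0,0,1, 0,0,0,0,0,0,1, 0,0,0,0,0,0,1]' 60 >/dev/null;  python3 st.py; python3 -m pendant '[0,0,0.01,0,0,0,1, 0,0,0.02,0,0,0,1, 0,0,0.03,0,0,0,1, 0,0,0.03,0,0,0,1, 0,0,0.02,0,0,0,1, 0,0,0,0,0,0,1, 0,0,0,0,0,0,1]'>/dev/null;  python3 st.py 679.5 19.5 120 0
```

```text
t 27.45 tcp [535.2  58.1  10.8] yang 0.1 tilt [ 0.002  0.001 -1.   ] w 46.4 gf 60.5 ft [-2.8  1.6  5.2] q [-0.05  0.68 -0.22  2.02  0.3   0.47 -0.49]
t 28.03 tcp [535.5  57.1 121.1] yang 0.1 tilt [ 0.004  0.    -1.   ] w 46.4 gf 62.1 ft [ 0.4 -0.4 -3.1] q [ 0.01  0.51 -0.3   1.93  0.22  0.72 -0.41]
go [144.  -37.6  -1.1] turn [-0.     0.004 -0.001] deg -0.1
```

```bash
python3 -m pendant '[0.029,-0.0075,0,0,0,0,1, 0.029,-0.0075,0,0,0,0,1, 0.029,-0.0075,0,0,0,0,1, 0.029,-0.0075,0,0,0,0,1, 0.029,-0.0075,0,0,0,0,1, 0,0,-0.02,0,0,0,1, 0,0,-0.02,0,0,0,1, 0,0,0,0,0,0,1, 0,0,0,0,0,0,1]' >/dev/null; python3 st.py 679.5 19.5 15 0; python3 - <<'E'
from h import *
f=grab("side"); s=ctrl.read_state(); X=np.array(s["tcp_pos"]); c=f["R"]@X+f["t"]; p=c[:2]/c[2]; uv=p*(1+f["k1"]*(p@p))*K(f)+[f["cx"],f["cy"]]
u,v=uv.astype(int); u=min(max(u,60),500);v=min(max(v,60),360)
cv2.imwrite("pics/g2.png",cv2.resize(f["img"][v-60:v+60,u-60:u+60],None,fx=4,fy=4))
E
```

```text
t 28.78 tcp [677.9  19.6  77. ] yang 0.1 tilt [-0.004 -0.    -1.   ] w 46.5 gf 62.4 ft [-0.8  0.7 -2. ] q [ 0.06  0.74 -0.27  1.58  0.24  0.86 -0.3 ]
go [  1.6  -0.1 -62. ] turn [ 0.    -0.004 -0.002] deg -0.1
```

View pics/g2.png

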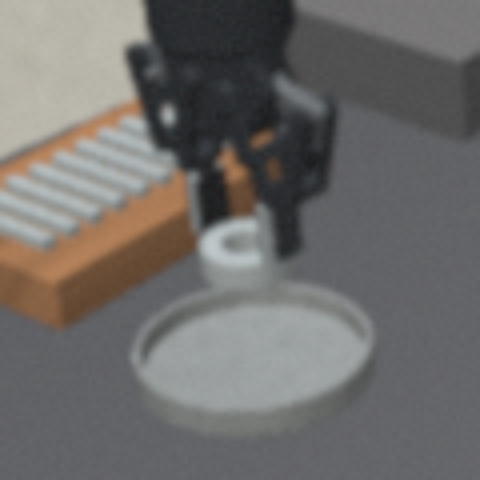

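The collar hangs level at crop (240,250) above the dish. Lowering it to the expected contact at z of about 14.8.

```bash
python3 -m pendant '[0.001,0,-0.015,0,0,0,1, 0,0,-0.02,0,0,0,1, 0,0,-0.014,0,0,0,1, 0,0,-0.008,0,0,0,1, 0,0,-0.003,0,0,0,1, 0,0,0,0,0,0,1, 0,0,0,0,0,0,1]' | egrep 'tcp|ft'; (python3 -m pendant '[0,0,-0.0015,0,0,0,1, 0,0,0,0,0,0,1]'; python3 -m pendant '[0,0,-0.001,0,0,0,1, 0,0,0,0,0,0,1]';  python3 -m pendant '[0,0,-0.001,0,0,0,1, 0,0,0,0,0,0,1]';  python3 -m pendant '[0,0,-0.001,0,0,0,1, 0,0,0,0,0,0,1]') | egrep 'tcp|ft'
```

```text
tcp_pos: [0.6812, 0.0198, 0.0199]
ft_force: [-0.3, 0.4, -2.6]
tcp_pos: [0.681, 0.0197, 0.0181]
ft_force: [-0.1, -0.8, -2.8]
tcp_pos: [0.6807, 0.0196, 0.0166]
ft_force: [0.1, 0.2, -2.4]
tcp_pos: [0.6805, 0.0196, 0.0152]
ft_force: [0.1, 0.5, -2.9]
tcp_pos: [0.6806, 0.0196, 0.0149]
ft_force: [-1.7, -0.6, 4.8]
```

Contact. Release with a limited opening, rise and back off, then check everything.

```bash
python3 -m pendant '[0,0,0,0,0,0,0, 0,0,0,0,0,0,-0.5, 0,0,0,0,0,0,-0.5, 0,0,0,0,0,0,-0.5, 0,0,0,0,0,0,-0.5]' >/dev/null; python3 st.py;  python3 -m pendant '[0,0,0.02,0,0,0,-0.5, 0,0,0.03,0,0,0,-0.5, 0,0,0.04,0,0,0,-0.5, 0,0,0.04,0,0,0,-0.5, 0,0,0.04,0,0,0,-0.5, 0,-0.04,0.03,0,0,0,-0.5, 0,-0.04,0,0,0,0,-0.5, 0,-0.04,0,0,0,0,-0.5, 0,-0.04,0,0,0,0,-0.5, 0,-0.04,0,0,0,0,-0.5, 0,0,0,0,0,0,-0.5, 0,0,0,0,0,0,-0.5]'>/dev/null; python3 st.py; python3 - <<'E'
from h import *
import pickle
f=grab("top"); pickle.dump(f,open("top1.pkl","wb")); cv2.imwrite("pics/t2.png",cv2.resize(f["img"][100:310,80:510],None,fx=1.85,fy=1.85))
g=grab("side"); cv2.imwrite("pics/s2.png",g["img"])
E
```

```text
t 30.5 tcp [680.7  19.6  14.2] yang 0.1 tilt [ 0.  0. -1.] w 64.3 gf 0.0 ft [ 0.4 -0.1 -0.4] q [ 0.05  0.82 -0.25  1.62  0.27  0.74 -0.33]
t 31.5 tcp [ 679.8 -178.   208.8] yang -0.3 tilt [-0.001 -0.001 -1.   ] w 64.0 gf 0.0 ft [ 0.3  1.3 -0.1] q [ 0.35  0.65 -0.29  1.38  0.19  1.15  0.03]
```

View pics/t2.png

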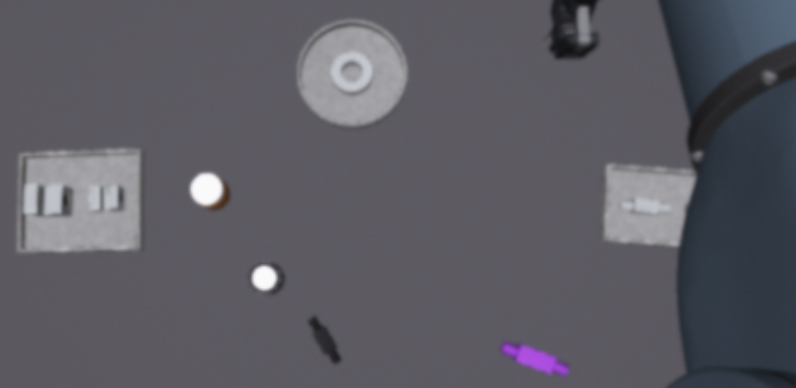

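View pics/s2.png

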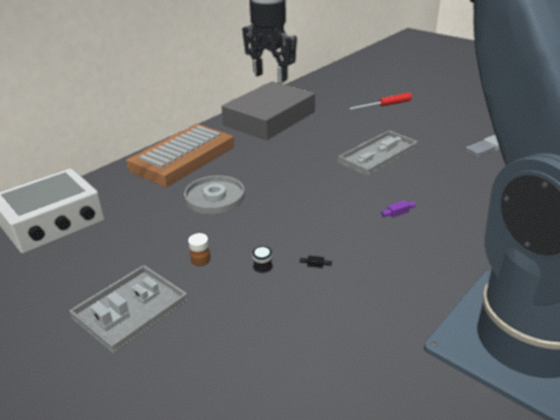

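All five parts appear to be in their trays, and the jar and loupe look unmoved. The big clevis sits near the left wall, so I'll check heights and positions.

```bash
python3 - <<'E'
from h import *
import pickle
f=pickle.load(open("top1.pkl","rb")); g=grab("side")
def rep(P,n,lo,hi,z0,z1):
    m=(P[...,0]>lo[0])&(P[...,0]<hi[0])&(P[...,1]>lo[1])&(P[...,1]<hi[1])&(P[...,2]>z0)&(P[...,2]<z1); X=P[m]*1000
    print(n,len(X),"z",np.round(np.percentile(X[:,2],[50,75,95]),1),"xy 5-95",np.round(np.percentile(X[:,:2],[5,95],axis=0),1).tolist()) if len(X) else print(n,0)
for nm,F in(("top",f),("side",g)):
    P=cloud(F); print(nm)
    rep(P,"big",(.49,.345),(.585,.43),.033,.06)
    rep(P,"small",(.49,.285),(.585,.342),.024,.05)
    rep(P,"collar",(.63,-.03),(.73,.07),.018,.05)
    rep(P,"short",(.475,-.37),(.535,-.29),.012,.05)
    rep(P,"long",(.475,-.455),(.535,-.372),.012,.05)
    rep(P,"jar",(.50,.15),(.58,.23),.045,.07); rep(P,"loupe",(.40,.09),(.48,.16),.028,.05)
E
```

```text
top
big 259 z [39.1 40.4 42.1] xy 5-95 [[521.1, 360.0], [550.9, 404.8]]
small 167 z [28.8 29.9 32. ] xy 5-95 [[524.6, 295.6], [550.5, 330.1]]
collar 288 z [21.5 22.6 24. ] xy 5-95 [[656.4, -3.8], [701.4, 42.4]]
short 163 z [18.8 20.7 22.7] xy 5-95 [[502.0, -348.9], [517.2, -298.7]]
long 5 z [16.  17.3 18.1] xy 5-95 [[501.5, -375.6], [511.3, -373.6]]
jar 210 z [51.6 52.5 53.9] xy 5-95 [[526.4, 172.4], [554.0, 199.6]]
loupe 239 z [33.8 35.1 37.2] xy 5-95 [[422.7, 109.2], [452.1, 138.6]]
side
big 386 z [38.  39.1 40.2] xy 5-95 [[518.3, 363.7], [549.6, 407.1]]
small 212 z [28.3 29.  30.3] xy 5-95 [[521.4, 299.2], [547.7, 331.1]]
collar 139 z [19.4 20.1 21.3] xy 5-95 [[657.3, 0.8], [699.7, 43.7]]
short 90 z [17.6 18.9 20.3] xy 5-95 [[499.0, -348.9], [513.4, -297.5]]
long 163 z [20.1 22.7 24.7] xy 5-95 [[488.3, -445.4], [508.4, -375.8]]
jar 202 z [49.6 50.6 51.5] xy 5-95 [[523.1, 175.0], [551.7, 204.4]]
loupe 220 z [31.8 32.8 34. ] xy 5-95 [[421.0, 113.6], [451.6, 142.7]]
```

```bash
python3 -c "
from station import ctrl; print(ctrl.finish_job())"
```

```text
the job is handed in; nothing more can be done
None
```

I put all five parts in their trays and handed the job in at about 32 s; my last camera check showed each part flat on its tray floor and the loupe and oil jar still standing where they started, but no verdict came back.

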